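# Make up a lot of module cases on the spring scale

## Task

On the spring scale's pan stands a blue module case of unknown weight: stack grey module cases from the bench on it one by one, each squarely on top of the last with the edges lined up with the blue case, until the scale's red pointer comes to rest in the green band. Set them down gently so that the pan never hits its bottom stop, and leave (or put back) any grey case that is not needed flat on the bench. Leave the blue case standing on the pan, and leave the other things on the bench where they are.

Things in the scene. Friction and masses are not known exactly. Their poses are not given: they have to be found in the camera images.
- scale: grey spring scale fixed to the bench, housing 165 x 125 mm, 60 mm high; origin at the centre of its underside, z up. At its +x end (x = 84 to 92 mm) stands a white plate 56 mm wide, top 146 mm above the bench, marked face to +x: black lines at 0, 10, 20 mm of pan travel, a green band at 31 to 44 mm, an orange overload zone from 46 mm down
- pan (a joint): travel of the sprung pan in m, 0 = empty and up, growing as it sinks straight down: about 0.020 m per kg, bottom stop at 0.058. The red pointer moves down with the pan; it is in the green band when this reads 0.031 to 0.044. Each grey case sinks it by about 0.010, and the blue case alone by 0.005 to 0.019
- pan_centre (a point): centre of the pan's flat upper face, moving with the pan; aluminium pan 150 x 104 mm (x, y), its top 130 mm above the bench when empty
- blue_case: blue closed sheet-metal module case that starts on the pan, 120 x 64 x 45 mm (x, y, z), same shape as the grey ones, weight unknown (0.25 to 0.95 kg); origin at the centre of its underside, x along its length, z up. It is the bottom of the column
- case_a: grey closed sheet-metal module case, 120 x 64 x 45 mm (x, y, z), flat steel lid, dark connectors on its -x end and vents on its +x end, about 0.5 kg; origin at the centre of its underside, x along its length, z up. It may lie at any of three places on the bench; the three grey cases are interchangeable and either way round is fine
- case_b: grey closed sheet-metal module case, 120 x 64 x 45 mm (x, y, z), flat steel lid, dark connectors on its -x end and vents on its +x end, about 0.5 kg; origin at the centre of its underside, x along its length, z up. It may lie at any of three places on the bench; the three grey cases are interchangeable and either way round is fine
- case_c: grey closed sheet-metal module case, 120 x 64 x 45 mm (x, y, z), flat steel lid, dark connectors on its -x end and vents on its +x end, about 0.5 kg; origin at the centre of its underside, x along its length, z up. It may lie at any of three places on the bench; the three grey cases are interchangeable and either way round is fine
- carton: bystander: brown cardboard carton 130 x 100 x 80 mm, origin at the centre of its underside
- meter_unit: bystander: dark steel meter box 100 x 130 x 85 mm with blue dials, origin at the centre of its underside
- tape_roll: bystander: yellow ring-shaped tape roll lying flat, 90 mm across, 25 mm high, origin at the centre of its underside
- tin: bystander: upright tin can 66 mm across, 100 mm high, origin at the centre of its underside
- screwdriver: bystander: screwdriver 190 mm long lying on the bench along its x axis, origin underneath it, near its middle
- amp_chassis: bystander: aluminium amplifier chassis 110 x 200 x 45 mm with a dark transformer (to 100 mm high) and two round cans on top, origin at the centre of its underside
There are look-alikes about, which are no part of the job. What is shaped like the case_c but pink is not meant.

How it is judged (in metres and radians):
On the way:
1. a first grey case rests squarely on the blue case, let go (((horizontal distance between case_a and blue_case below 0.008 m and angle between the x axis of case_a and the x axis of blue_case, either way round below 0.1 rad and angle between case_a's own z axis and vertical below 0.06 rad and z of case_a in the frame of blue_case between 0.04 and 0.05 m and contact force between the fingers and case_a below 0.1 N) or (horizontal distance between case_b and blue_case below 0.008 m and angle between the x axis of case_b and the x axis of blue_case, either way round below 0.1 rad and angle between case_b's own z axis and vertical below 0.06 rad and z of case_b in the frame of blue_case between 0.04 and 0.05 m and contact force between the fingers and case_b below 0.1 N) or (horizontal distance between case_c and blue_case below 0.008 m and angle between the x axis of case_c and the x axis of blue_case, either way round below 0.1 rad and angle between case_c's own z axis and vertical below 0.06 rad and z of case_c in the frame of blue_case between 0.04 and 0.05 m and contact force between the fingers and case_c below 0.1 N))), for 0.2 s.
At the end, for the whole second after the job is handed in: Pointer in the green band (pan travel 30 to 45 mm); blue case flat on the pan, within 35 mm of its centre; each grey case either upright in the column, centred within 8 mm and turned under 0.1 rad from the blue one, or flat on the bench; all at rest (value of joint pan between 0.03 and 0.045 m and horizontal distance between blue_case and pan_centre below 0.035 m and z of blue_case in the frame of pan_centre between -0.004 and 0.004 m and angle between blue_case's own z axis and vertical below 0.06 rad and ((horizontal distance between case_a and blue_case below 0.008 m and angle between the x axis of case_a and the x axis of blue_case, either way round below 0.1 rad and angle between case_a's own z axis and vertical below 0.06 rad and z of case_a in the frame of blue_case above 0.035 m) or (height (world z) of case_a below 0.01 m and angle between case_a's own z axis and vertical below 0.06 rad)) and ((horizontal distance between case_b and blue_case below 0.008 m and angle between the x axis of case_b and the x axis of blue_case, either way round below 0.1 rad and angle between case_b's own z axis and vertical below 0.06 rad and z of case_b in the frame of blue_case above 0.035 m) or (height (world z) of case_b below 0.01 m and angle between case_b's own z axis and vertical below 0.06 rad)) and ((horizontal distance between case_c and blue_case below 0.008 m and angle between the x axis of case_c and the x axis of blue_case, either way round below 0.1 rad and angle between case_c's own z axis and vertical below 0.06 rad and z of case_c in the frame of blue_case above 0.035 m) or (height (world z) of case_c below 0.01 m and angle between case_c's own z axis and vertical below 0.06 rad)) and linear speed of each of case_a, case_b, case_c, blue_case below 0.02 m/s); the robot touches nothing.
It fails at once if the pan hits its bottom stop (value of joint pan above 0.0565 m).
It fails at once if a bystander is moved by more than 30 mm (distance of any of carton, meter_unit, tape_roll, tin, screwdriver, amp_chassis from where it was at the start of the episode above 0.03 m).
It also fails if it takes over 72 s, if anything falls off the work surface, if the arm or the gripper's body presses on something with over 40 N, if the wrist force passes 120 N, or if a joint passes its speed limit or range.

## Robot

A 7-joint arm with a two-finger parallel gripper is mounted at the origin on the work surface. World frame = base frame: x ahead of the robot, y to its left, z up, the work surface at z = 0. Lengths are in m, angles in degrees, forces in N, time in s.
With the tool pointing down it reaches from about 0.425 to 1.025 m from the base axis. Payload 9.4 kg.
Tool frame: the origin (TCP) lies midway between the tips of the shut fingers; the grasp point (between the pads) lies 19 mm behind it; z points along the fingers, y is the line along which they close (so a half turn about z gives the same grasp; the last joint's range is limited). The gripper opens to 85 mm and grips with 20 to 120 N. Pads are 22 mm wide; open, the fingers measure 114 mm over their backs; the gripper's body (76 mm by 85 mm) begins 54 mm behind the grasp point. The pads swing forward as they close: fully open they stand 13 mm farther back than shut.
Start: joints at [-80.025, 34.337, -0.143, 91.639, 0.103, 54.024, -4.572], TCP at [0.18, 0.702, 0.231] pointing down, gripper open.
Joint ranges: [-147.43, 147.43], [-19.82, 112.94], [-74.19, 73.91], [6.32, 146.72], [-59.91, 239.91], [6.04, 106.73], [-150.56, 150.56]. Speed limits (degrees/s): [127.2, 127.2, 172.46, 172.46, 180, 180, 180].

## Interface

Orientations are given as [roll, pitch, yaw] about the fixed x, y, z axes, in that order (R = Rz(yaw) Ry(pitch) Rx(roll)).
In Python, from workcell import r gives the robot as it stands.
- The arm moves only by the tool arm_command, never from a script. Its argument "moves" is a list of rows, each a list of 3 entries, a list of its own where there are three numbers: the shift along the tool's x, y, z in units of 300 mm (1.0 is 300 mm), then the turn, a rotation vector about the tool's x, y, z in units of 0.1 rad (1.0 is 0.1 rad), then the opening, from -1 (shut) to 1 (fully open). In form: [[[tx, ty, tz], [wx, wy, wz], hand], ...]. A call has 1 to 5 rows; each row shifts and turns the commanded pose from where the row before left it, along the tool's axes as they then stand; what a row does not reach is not made up. A row lasts 1/12 s, in which the tool goes at most 41.7 mm and 7.16 degrees, less where a joint would pass 70% of its speed; a pose out of reach is approached as far as the arm can. A call with a number of a shift or a turn outside -1 to 1 is refused whole. A call with a gripper value outside its range is refused whole. The fingers move at their own pace and stop on an object; "newtons" is the grip in N (left out, the last holds). Time passes only in rows, so rows that do not move let the fingers close. It gives the time, the measured TCP pose, the force, the opening and the grip force at its end, in the units of the state.
- r.observe(): the state, without advancing time (a new reading comes with each control period).
- r.get_image(name): name is "scene" or "top" or "wrist"; returns the picture (400x640x3 uint8, blue, green, red); there is no depth.
- r.camera_info(name): a dict with "K" (3x3 intrinsics, pixels), "extrinsics" (4x4, takes a point from camera to world coordinates). Camera axes: x right, y up, looking along -z (the intrinsics and any distortion apply to the point x, -y, -z); pixel columns grow to the right and rows downward; lengths in m; the calibration is good to about 2 mm. A picture is of the moment at which its call begins: read the wrist's pose just before it. camera_info takes no time and is no camera call; for the wrist camera it gives the pose at the moment of the call.
- r.hand_in(): hands the job in; it is judged then, once.
Trained networks look in the newest picture that a camera, given by its name, has taken for a name from the list of things; names that differ only in an ending like _2 or _b are one class to them, and where a whole thing is asked for, a point or a joint stands for the part that bears it (a point fixed in the world has none). Each returns a list of dicts, best first, with "conf" (0 to 1); they miss things now and then, are a little off and sometimes report something else, mostly with a low value. They report only what shows in the picture. A call takes as long as a camera call. They do not tell look-alikes from the thing itself.
- r.spot_in(camera, label): "bbox" ([left, top, width, height] in pixels, round what is visible of it).
- r.outline_of(camera, label): "region" (400x640 bool, what is visible of it) and "bbox" ([left, top, width, height] in pixels, round what is visible of it).
- r.landmark_of(camera, label): "point" ([column, row] in pixels: a listed point, or the origin of a listed thing).
The state is a dict: "t": time; "joint_pos": joint angles; "joint_velocities": joint speeds; "joint_torque": joint torques, N m; "tool_pos": TCP position; "eef_rot": TCP orientation; "force": force on the tool from outside, world axes, zero at the start; "torque": the same for the moment, N m; "finger_gap": finger opening in m; "gripper_force": force on a finger pad.
Only numpy, scipy, OpenCV 4.12 (cv2) and the standard library are available. Lean on these libraries where they do the work, as an engineer would, in place of code of your own. Each camera call takes 0.05 s, during which the arm holds its last target. There are 200 camera calls.

## Working session

There is one attempt and no reset: what is moved stays moved. The work goes in short steps, Python scripts to look and compute and a tool call to move; the robot and the scene stay as the last step left them, time stands still between calls to the robot, and variables do not carry over. Pictures are saved under pics/ and viewed, at most 10 in all, crops included, and the job is handed in when it is done.

Besides the shell and the picture viewer there is one more tool, called after ">>>" as name(argument=value, ...) on one line, values as JSON. arm_command: Moves the arm, as the interface text tells. Its arguments: {"type":"object","properties":{"moves":{"type":"array"},"newtons":{"type":"number"}},"required":["moves"]}

```bash
mkdir -p pics; ls; python3 - <<'E'
from workcell import r
import cv2,numpy as np
np.set_printoptions(precision=4,suppress=True)
s=r.observe();print(s['t'],s['tool_pos'],s['eef_rot'],s['finger_gap'])
for n in ['scene','top']:
    im=r.get_image(n);cv2.imwrite(f'pics/{n}0.png',im)
    c=r.camera_info(n);print(n,c['K'],c['extrinsics'],[k for k in c])
    for l in ['case_a','blue_case','scale','pan_centre']:
        print(l,[(np.round(d['point'],1).tolist(),round(d['conf'],2)) for d in r.landmark_of(n,l)])
im=r.get_image('wrist');cv2.imwrite('pics/wrist0.png',im)
E
```

```text
pics
0.0 [0.1798 0.7018 0.2304] [-179.9084    0.0069  165.6334] 0.08520312288923959
scene [[404.0957   0.     319.4798]
 [  0.     404.0957 201.2703]
 [  0.       0.       1.    ]] [[ 0.3546 -0.6425  0.6793  1.4789]
 [ 0.9348  0.2277 -0.2726 -0.3968]
 [ 0.0204  0.7317  0.6813  1.0537]
 [ 0.      0.      0.      1.    ]] ['K', 'extrinsics']
case_a [([286.2, 261.5], 0.76), ([395.6, 243.7], 0.69), ([304.3, 212.0], 0.62), ([246.3, 225.8], 0.59)]
blue_case [([378.4, 181.2], 0.61)]
scale [([372.3, 204.3], 0.79)]
pan_centre [([377.1, 177.6], 0.7)]
top [[440.1904   0.     318.5778]
 [  0.     440.1904 201.7611]
 [  0.       0.       1.    ]] [[ 0.0137  0.9955 -0.094   0.405 ]
 [-0.9997  0.0156  0.0189 -0.0106]
 [ 0.0203  0.0937  0.9954  1.3537]
 [ 0.      0.      0.      1.    ]] ['K', 'extrinsics']
case_a [([327.2, 222.2], 0.98), ([366.9, 161.4], 0.86), ([397.3, 226.9], 0.71), ([242.3, 143.8], 0.55), ([473.4, 241.6], 0.36)]
blue_case [([230.0, 199.6], 0.86)]
scale [([238.8, 208.9], 0.98), ([157.5, 168.2], 0.73)]
pan_centre [([233.0, 205.6], 0.74)]
```

View pics/scene0.png

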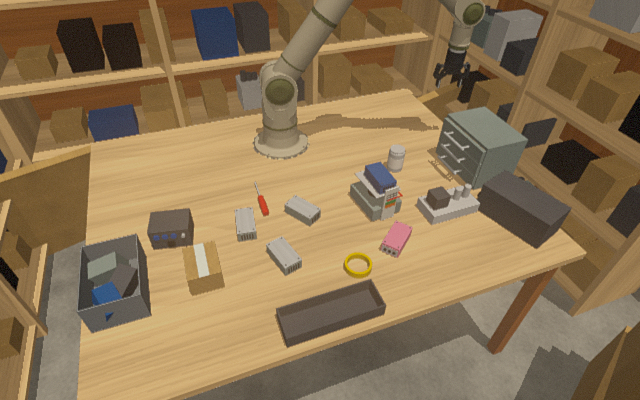

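View pics/top0.png

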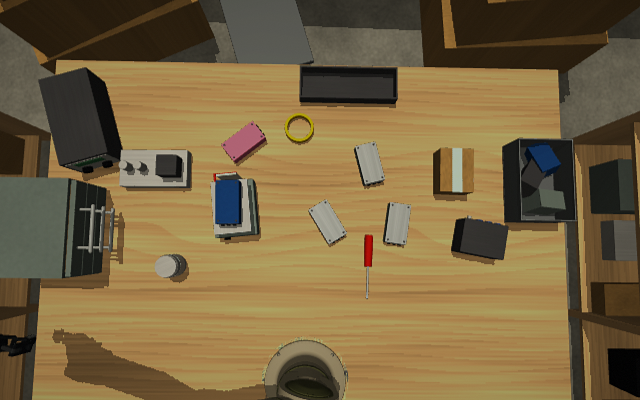

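Scene picture: three grey cases at about (286,255), (246,223) and (303,209). The blue case is on the scale at (379,180), and the plate faces the camera.
Top picture: greys at (327,222), (369,163) and (397,223), blue at (229,202).
Could be taken for a grey case: the pink look-alike at scene (396,238) / top (244,142), and the low grey amp chassis at scene (448,207) / top (155,168). I rule both out by colour and shape.

```bash
cat > h.py <<'E'
from workcell import r
import cv2,numpy as np
from scipy.optimize import minimize
np.set_printoptions(precision=4,suppress=True)
SZ=(.120,.064,.045); S=4
def proj(c,P):
    E=np.linalg.inv(c['extrinsics']); q=np.atleast_2d(P)@E[:3,:3].T+E[:3,3]
    return np.c_[q[:,0]/-q[:,2],-q[:,1]/-q[:,2]]@c['K'][:2,:2].T+c['K'][:2,2]
def unproj(c,p,z):
    K,E=c['K'],c['extrinsics']; d=E[:3,:3]@np.array([(p[0]-K[0,2])/K[0,0],-(p[1]-K[1,2])/K[1,1],-1])
    return E[:3,3]+d*(z-E[2,3])/d[2]
def corners(x,y,z,yaw,sz=SZ):
    c,s=np.cos(yaw),np.sin(yaw)
    return np.array([[x+c*a*sz[0]/2-s*b*sz[1]/2,y+s*a*sz[0]/2+c*b*sz[1]/2,z+k*sz[2]] for a in(-1,1) for b in(-1,1) for k in(0,1)])
def cost(q,views,sz=SZ):
    t=0
    for c,m,ign in views:
        hull=cv2.convexHull(((proj(c,corners(*q,sz))+.5)*S-.5).astype(np.float32))
        im=np.zeros((400*S,640*S),np.uint8); cv2.fillConvexPoly(im,np.round(hull*16).astype(np.int32),1,shift=4)
        a=cv2.resize(im*255,(640,400),interpolation=cv2.INTER_AREA)/255.
        if ign is not None: a=a*(1-ign)
        t+=1-np.minimum(a,m).sum()/np.maximum(a,m).sum()
    return t/len(views)
def fit(q0,views,sz=SZ):
    best=None
    for dy in(0,.2,-.2):
        q=np.array(q0)+[0,0,0,dy]
        o=minimize(cost,q,(views,sz),method='Nelder-Mead',options=dict(initial_simplex=np.vstack([q]+[q+d for d in np.diag([.01,.01,.012,.1])]),xatol=2e-4,fatol=1e-4,maxiter=160))
        if best is None or o.fun<best.fun: best=o
    return best.x,best.fun
def bluemask(im):
    h=cv2.cvtColor(im,cv2.COLOR_BGR2HSV); return cv2.inRange(h,(105,110,30),(128,255,255))
def blob(m,p,rad=60):
    n,l,st,ce=cv2.connectedComponentsWithStats(m); 
    k=min(range(1,n),key=lambda i:np.hypot(*(ce[i]-p))-(st[i,4]>60)*1000); return (l==k).astype(float)
E
cat > m.py <<'E'
from h import *
ci={n:r.camera_info(n) for n in('scene','top')}; im={};M={}
for n in ci:
    im[n]=r.get_image(n); M[n]=[]
    for d in r.outline_of(n,'case_a'):
        m=d['region']
        if m.sum()<150: continue
        h=cv2.cvtColor(im[n],cv2.COLOR_BGR2HSV)[m].mean(0); p=np.argwhere(m).mean(0)[::-1]
        q=unproj(ci[n],p,.022); M[n].append((m.astype(float),q,h)); print(n,p,q,h,round(d['conf'],2),m.sum())
for m,q,h in M['top']:
    o=[a for a in M['scene'] if np.hypot(*(a[1]-q)[:2])<.04]
    if not o: continue
    (a,b)=cv2.minAreaRect(np.argwhere(m)[:,::-1].astype(np.float32)[:,None])[1:]
    bx=cv2.boxPoints(cv2.minAreaRect(np.argwhere(m)[:,::-1].astype(np.float32)[:,None]))
    e=max([bx[1]-bx[0],bx[2]-bx[1]],key=np.linalg.norm); yaw=np.arctan2(-e[0],-e[1])
    x,f=fit([q[0],q[1],0.,yaw],[(ci['top'],m,None),(ci['scene'],o[0][0],None)])
    print('CASE',x[:3],'yaw',np.degrees(x[3]),'1-iou',round(f,3),'hsv',h)
bm={n:blob(bluemask(im[n]),p) for n,p in(('scene',(379,178)),('top',(229,202)))}
print({n:bm[n].sum() for n in bm})
pl=np.zeros((400,640),np.uint8)
q=unproj(ci['top'],np.argwhere(bm['top']>0).mean(0)[::-1],.16)
x,f=fit([q[0],q[1],.12,0],[(ci['top'],bm['top'],None),(ci['scene'],bm['scene'],None)]);print('BLUE',x,np.degrees(x[3]),f)
cv2.imwrite('pics/crop0.png',np.hstack([cv2.resize(im['scene'][150:230,340:420],None,fx=5,fy=5,interpolation=2),cv2.resize(im['top'][160:240,190:270],None,fx=5,fy=5,interpolation=2)]))
print(r.observe()['t'])
E
python3 m.py
```

```text
scene [302.6431 210.4855] [ 0.4759 -0.0595  0.022 ] [ 18.7457  47.2052 154.7457] 0.86 692
scene [283.5921 255.6811] [ 0.655 -0.187  0.022] [ 18.8375  43.414  159.2106] 0.71 831
scene [396.3133 238.5922] [0.7138 0.1977 0.022 ] [133.3163  91.8696 191.4423] 0.66 667
scene [245.196  224.3079] [ 0.4741 -0.2721  0.022 ] [ 18.6827  43.168  166.325 ] 0.59 643
top [368.7916 163.7141] [ 0.6506 -0.1886  0.022 ] [ 30.2482  29.0597 139.312 ] 0.98 955
top [327.144  221.1462] [ 0.4723 -0.0627  0.022 ] [ 29.5602  22.8898 155.9246] 0.97 889
top [396.3319 223.2553] [ 0.469  -0.2729  0.022 ] [ 30.6723  26.2405 139.8561] 0.95 952
top [243.294 141.452] [0.713  0.1976 0.022 ] [160.551 115.961 157.186] 0.92 1000
CASE [ 0.6511 -0.1879 -0.0016] yaw -165.10679541420717 1-iou 0.052 hsv [ 30.2482  29.0597 139.312 ]
CASE [ 0.4722 -0.0617 -0.0012] yaw -148.20345435477276 1-iou 0.063 hsv [ 29.5602  22.8898 155.9246]
CASE [ 0.4685 -0.2721 -0.0026] yaw -7.436062518393677 1-iou 0.055 hsv [ 30.6723  26.2405 139.8561]
CASE [ 0.7126  0.1978 -0.0014] yaw -50.157996297285756 1-iou 0.071 hsv [160.551 115.961 157.186]
{'scene': np.float64(829.0), 'top': np.float64(1000.0)}
BLUE [0.5234 0.2344 0.0358 0.0591] 3.383484771742217 0.5540982776638714
0.75
```

View pics/crop0.png

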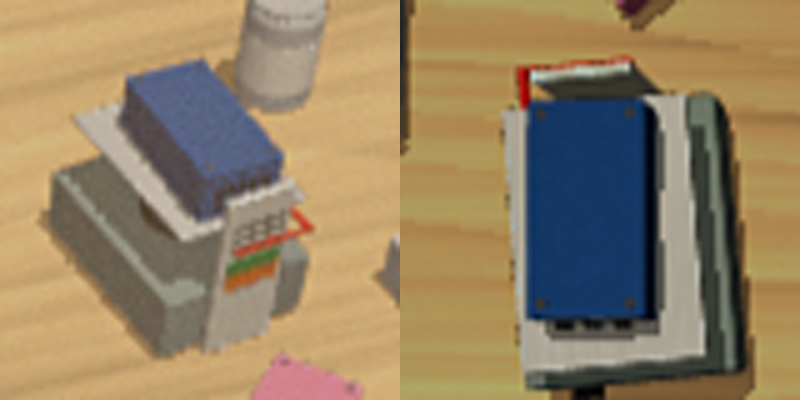

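View pics/wrist0.png

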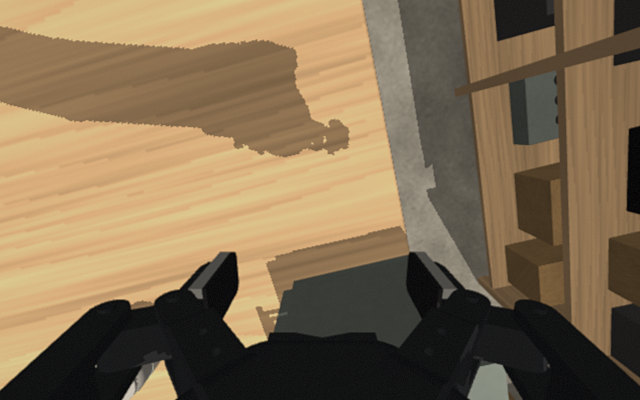

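Scene crop: the blue case stands on the pan. The red pointer lies just above the green band, at about crop (270,240), i.e. scene (394,198), so pan travel is near 18 mm. Top crop: blue top face is crop (527–653, 98–318), slightly turned from the scale. The wrist view shows only bare bench. The blue fit failed, so I'm redoing it with the network outlines and reading the pointer against the band.

```bash
cat > b.py <<'E'
from h import *
def blue(z0=.112,show=True):
    V=[]
    for n in('scene','top'):
        im=r.get_image(n); d=r.outline_of(n,'blue_case'); c=r.camera_info(n)
        for e in d[:2]: print(n,round(e['conf'],2),e['bbox'],e['region'].sum())
        V.append((c,d[0]['region'].astype(float),None))
    m=V[1][1]; q=unproj(V[1][0],np.argwhere(m>0).mean(0)[::-1],z0+.045)
    for v in(V,):
        x,f=fit([q[0],q[1],z0,.03],v); print('BLUE',x[:3],np.degrees(x[3]),f)
    return x
def pointer():
    n='scene';im=cv2.cvtColor(r.get_image(n),cv2.COLOR_BGR2HSV)
    H,Sx,V=[im[...,k].astype(int) for k in range(3)]
    for nm,m in(('red',((H<6)|(H>174))&(Sx>130)),('orange',(H>7)&(H<17)&(Sx>150)),('green',(H>45)&(H<80)&(Sx>90))):
        m=m.copy();m[:180]=0;m[225:]=0;m[:,:375]=0;m[:,408:]=0
        print(nm,[(c,np.flatnonzero(m[:,c]).tolist()) for c in range(383,404) if m[:,c].any()])
if __name__=='__main__':
    blue(); pointer()
E
python3 b.py
```

```text
scene 0.74 [362.9, 161.9, 31.3, 33.4] 691
top 0.7 [214.4, 177.9, 29.2, 47.4] 1174
top 0.45 [214.0, 180.6, 37.3, 51.4] 621
BLUE [0.5166 0.2179 0.1139] 2.0776615603833384 0.06655050446361077
red [(387, [200]), (388, [200]), (390, [199]), (392, [198]), (393, [198]), (394, [197]), (396, [197]), (397, [197]), (400, [194]), (401, [195])]
orange [(385, [206, 207]), (386, [206, 207]), (387, [205, 206]), (388, [205, 206]), (389, [200, 205, 206]), (390, [204, 205]), (391, [204, 205]), (392, [203, 204]), (393, [203, 204]), (394, [203, 204]), (395, [198]), (398, [196]), (399, [192, 196]), (400, [196]), (401, [194]), (402, [195])]
green [(386, [203]), (387, [202, 203]), (389, [202]), (391, [201]), (392, [201]), (393, [201]), (394, [200]), (395, [200])]
```

Measured: three greys with undersides at z ≈ -1 to -3 mm, so flat on the bench as expected within calibration. Blue is at (0.517, 0.218), underside 0.114, which means pan travel of roughly 15 mm, so probably two greys are needed. First target: the grey at (0.472, -0.062), yaw 31.8°, top pixel (327,222). It is grey, not pink. I'll move over it now and check it up close with the wrist camera.

>>> arm_command(moves=[[[-0.058,-0.093,-0.022],[0,0,0],1],[[-0.058,-0.093,-0.022],[0,0,0],1],[[-0.058,-0.093,-0.022],[0,0,0],1],[[-0.058,-0.093,-0.022],[0,0,0],1],[[-0.058,-0.093,-0.022],[0,0,0],1]])

```text
t: 1.42
tool_pos: [0.2299, 0.5441, 0.2646]
eef_rot: [180.0, 0.0, 165.6]
force: [0.4, 0.5, -0.3]
finger_gap: 0.0854
gripper_force: 0.0
```

>>> arm_command(moves=[[[-0.058,-0.093,-0.022],[0,0,0],1],[[-0.058,-0.093,-0.022],[0,0,0],1],[[-0.058,-0.093,-0.022],[0,0,0],1],[[-0.058,-0.093,-0.022],[0,0,0],1],[[0,0,0],[0,0,0],1]])

```text
t: 1.83
tool_pos: [0.2717, 0.4144, 0.292]
eef_rot: [-179.9, 0.1, 165.3]
force: [-1.0, -0.5, 0.4]
finger_gap: 0.0853
gripper_force: 0.0
```

>>> arm_command(moves=[[[-0.077,-0.08,0],[0,0,0],1],[[-0.077,-0.08,0],[0,0,0],1],[[-0.077,-0.08,0],[0,0,0],1],[[-0.077,-0.08,0],[0,0,0],1],[[-0.077,-0.08,0],[0,0,0],1]])

```text
t: 2.25
tool_pos: [0.352, 0.2741, 0.2909]
eef_rot: [180.0, 0.0, 165.6]
force: [1.0, -0.1, -0.6]
finger_gap: 0.085
gripper_force: 0.0
```

>>> arm_command(moves=[[[-0.077,-0.08,0],[0,0,0],1],[[-0.077,-0.08,0],[0,0,0],1],[[-0.077,-0.08,0],[0,0,0],1],[[-0.077,-0.08,0],[0,0,0],1],[[-0.077,-0.08,0],[0,0,0],1]])

```text
t: 2.67
tool_pos: [0.4343, 0.1291, 0.291]
eef_rot: [180.0, 0.0, 165.6]
force: [0.2, 1.6, -0.2]
finger_gap: 0.0854
gripper_force: 0.0
```

>>> arm_command(moves=[[[-0.077,-0.08,0],[0,0,0],1],[[-0.041,-0.101,0],[0,0,0],1],[[-0.041,-0.101,0],[0,0,0],1],[[-0.041,-0.101,0],[0,0,0],1],[[-0.041,-0.101,0],[0,0,0],1]])

```text
t: 3.08
tool_pos: [0.4677, -0.0297, 0.2909]
eef_rot: [180.0, 0.0, 165.6]
force: [0.9, 0.2, -0.0]
finger_gap: 0.0851
gripper_force: 0.0
```

>>> arm_command(moves=[[[-0.041,-0.101,0],[0,0,0],1],[[0,0,0],[0,0,1],1],[[0,0,0],[0,0,1],1],[[0,0,0],[0,0,1],1],[[0,0,0],[0,0,1],1]])

```text
t: 3.5
tool_pos: [0.4721, -0.0609, 0.2908]
eef_rot: [180.0, 0.0, 142.4]
force: [-0.2, 0.4, -0.8]
finger_gap: 0.0858
gripper_force: 0.0
```

>>> arm_command(moves=[[[0,0,0],[0,0,1],1],[[0,0,0],[0,0,1],1],[[0,0,0],[0,0,1],1],[[0,0,0],[0,0,1],1],[[0,0,0],[0,0,1],1]])

```text
t: 3.92
tool_pos: [0.4721, -0.0604, 0.2909]
eef_rot: [180.0, 0.0, 113.8]
force: [0.6, -0.2, 0.3]
finger_gap: 0.0855
gripper_force: 0.0
```

>>> arm_command(moves=[[[0,0,0],[0,0,1],1],[[0,0,0],[0,0,1],1],[[0,0,0],[0,0,1],1],[[0,0,0],[0,0,1],1],[[0,0,0],[0,0,1],1]])

```text
t: 4.33
tool_pos: [0.4721, -0.0604, 0.2909]
eef_rot: [180.0, -0.0, 85.1]
force: [1.3, 0.9, -0.2]
finger_gap: 0.0851
gripper_force: 0.0
```

>>> arm_command(moves=[[[0,0,0],[0,0,1],1],[[0,0,0],[0,0,1],1],[[0,0,0],[0,0,1],1],[[0,0,0],[0,0,1],1],[[0,0,0],[0,0,1],1]])

```text
t: 4.75
tool_pos: [0.4722, -0.0604, 0.2909]
eef_rot: [180.0, -0.0, 56.5]
force: [0.5, 1.1, 0.2]
finger_gap: 0.0851
gripper_force: 0.0
```

>>> arm_command(moves=[[[0,0,0],[0,0,1],1],[[0,0,0],[0,0,1],1],[[0,0,0],[0,0,1],1],[[0,0,0],[0,0,1],1],[[0,0,0],[0,0,0.35],1]])

```text
t: 5.17
tool_pos: [0.4722, -0.0604, 0.2908]
eef_rot: [180.0, -0.0, 31.5]
force: [0.4, 1.3, -0.1]
finger_gap: 0.0854
gripper_force: 0.0
```

```bash
python3 - <<'E'
from h import *
s=r.observe();print(s['t'],s['tool_pos'],s['eef_rot'],s['joint_pos'])
c=r.camera_info('wrist');print(c['K'],c['extrinsics'])
im=r.get_image('wrist');cv2.imwrite('pics/w1.png',im)
print([(d['bbox'],d['conf'],d['region'].sum()) for d in r.outline_of('wrist','case_a')])
E
```

```text
5.1667 [ 0.4722 -0.0604  0.2908] [179.9866  -0.0144  31.5348] [-37.1508  16.8997  49.0165 121.1266 -16.9441  48.8476 -36.5227]
[[281.7471   0.     322.0027]
 [  0.     281.7471 208.8046]
 [  0.       0.       1.    ]] [[ 0.5233  0.8224  0.2232  0.5291]
 [-0.8522  0.5052  0.1364 -0.0265]
 [-0.0006 -0.2616  0.9652  0.4328]
 [ 0.      0.      0.      1.    ]]
[([295.2, 136.3, 51.2, 85.2], 0.89, np.int64(3956)), ([423.1, 60.7, 96.3, 104.0], 0.78, np.int64(5923)), ([392.1, 209.2, 92.1, 66.7], 0.56, np.int64(2947))]
```

View pics/w1.png

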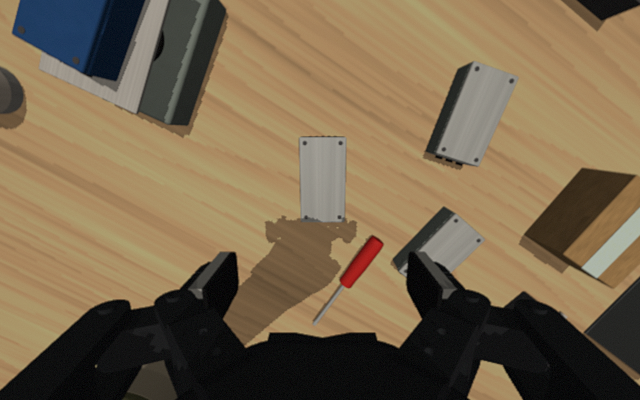

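The wrist picture shows the chosen grey case with its flat steel lid at (322,178), aligned with the tool. The other two greys are at (475,115) and (440,242), blue and the scale at upper left. Next: refine this case's pose by joining the wrist and top views.

```bash
cat >> h.py <<'E'
def views(label,q0,names):
    V=[]
    for n in names:
        c=r.camera_info(n); r.get_image(n); p=proj(c,[[q0[0],q0[1],q0[2]+.03]])[0]
        d=[e for e in r.outline_of(n,label) if np.hypot(*(np.argwhere(e['region']).mean(0)[::-1]-p))<25]
        if d: V.append((c,d[0]['region'].astype(float),None))
        else: print('not seen',n,p)
    return V
def go(target,yaw):
    s=r.observe();p=np.array(s['tool_pos']);a=np.radians(s['eef_rot'][2]);d=np.array(target)-p
    t=np.array([np.cos(a)*d[0]+np.sin(a)*d[1],np.sin(a)*d[0]-np.cos(a)*d[1],-d[2]])/.3
    dy=(yaw-s['eef_rot'][2]+180)%360-180
    print('at',p,s['eef_rot'],'-> shift units',t,'norm/.12',np.linalg.norm(t)/.12,'turn',-np.radians(dy)/.1)
E
python3 - <<'E'
from h import *
q=[.4722,-.0617,0,np.radians(31.8)]
V=views('case_a',q,['wrist','top','scene'])
for v in(V[:1],V[:2],V):
    x,f=fit(q,v);print(x[:3],np.degrees(x[3]),f)
go([x[0],x[1],.010],np.degrees(x[3]))
E
```

```text
not seen top [326.9211 221.0368]
[ 0.4743 -0.0604  0.0035] 31.764060424810232 0.03148036797325893
[ 0.474  -0.0607 -0.0005] 31.317588522913745 0.05088566958238111
[ 0.474  -0.0607 -0.0005] 31.317588522913745 0.05088566958238111
at [ 0.472  -0.0606  0.2908] [179.999   -0.0152  31.8843] -> shift units [0.0056 0.0036 0.9359] norm/.12 7.799051734101053 turn 0.09891270369019747
```

>>> arm_command(moves=[[[0.005,0.003,0.1],[0,0,0.05],1],[[0,0,0.12],[0,0,0],1],[[0,0,0.12],[0,0,0],1],[[0,0,0.12],[0,0,0],1],[[0,0,0.12],[0,0,0],1]])

```text
t: 5.98
tool_pos: [0.4737, -0.0606, 0.1151]
eef_rot: [180.0, 0.0, 31.6]
force: [1.1, 1.1, 0.7]
finger_gap: 0.0857
gripper_force: 0.0
```

>>> arm_command(moves=[[[0,0,0.12],[0,0,0],1],[[0,0,0.1],[0,0,0],1],[[0,0,0.08],[0,0,0],1],[[0,0,0.06],[0,0,0],1],[[0,0,0.022],[0,0,0],1]])

```text
t: 6.4
tool_pos: [0.4731, -0.0609, -0.0001]
eef_rot: [-179.9, 0.1, 31.5]
force: [0.2, -1.1, 0.5]
finger_gap: 0.0854
gripper_force: 0.0
```

>>> arm_command(newtons=60, moves=[[[0,0,0],[0,0,0],-1],[[0,0,0],[0,0,0],-1],[[0,0,0],[0,0,0],-1],[[0,0,0],[0,0,0],-1],[[0,0,0],[0,0,0],-1]])

```text
t: 6.82
tool_pos: [0.4742, -0.0603, 0.0029]
eef_rot: [179.9, -0.1, 31.6]
force: [-0.0, 0.3, -5.1]
finger_gap: 0.0632
gripper_force: 66.9
```

>>> arm_command(moves=[[[0,0,-0.02],[0,0,0],-1],[[0,0,-0.05],[0,0,0],-1],[[0,0,-0.1],[0,0,0],-1],[[0,0,-0.12],[0,0,0],-1],[[0,0,-0.12],[0,0,0],-1]])

```text
t: 7.23
tool_pos: [0.4726, -0.0604, 0.1268]
eef_rot: [-179.9, 0.1, 31.5]
force: [2.4, 1.3, -5.5]
finger_gap: 0.0634
gripper_force: 68.4
```

>>> arm_command(moves=[[[0,0,-0.12],[0,0,0],-1],[[0,0,-0.12],[0,0,0],-1],[[0,0,-0.12],[0,0,0],-1],[[0,0,-0.1],[0,0,0],-1],[[0,0,-0.05],[0,0,0],-1]])

```text
t: 7.65
tool_pos: [0.4737, -0.0609, 0.2817]
eef_rot: [180.0, -0.2, 31.5]
force: [0.6, -0.2, -5.5]
finger_gap: 0.0633
gripper_force: 68.9
```

```bash
python3 - <<'E'
from h import *
im=r.get_image('wrist');cv2.imwrite('pics/w2.png',im)
s=r.observe();print(s['t'],s['tool_pos'],s['eef_rot'],s['force'],s['finger_gap'],s['gripper_force'])
go([.5166,.2179,.277],2.1)
E
```

```text
7.7 [ 0.4745 -0.061   0.2828] [179.9335  -0.316   31.5408] [ 1.3343 -0.7464 -2.9812] 0.06332113234917389 68.86510491371155
at [ 0.4745 -0.061   0.2828] [179.9335  -0.316   31.5408] -> shift units [ 0.606  -0.7189  0.0192] norm/.12 7.837351252618597 turn 5.138386022219326
```

View pics/w2.png

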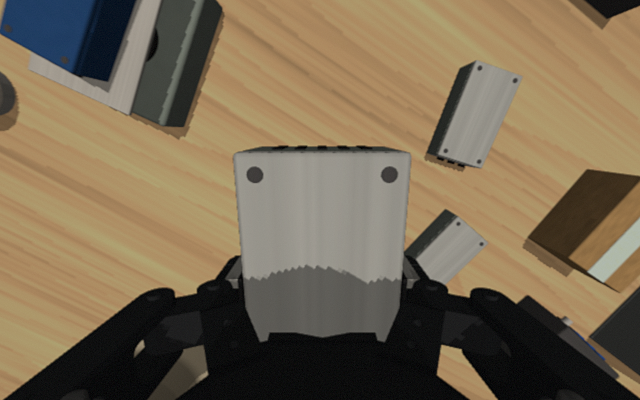

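The wrist picture shows the case held squarely: front edge at row ~153, columns 234–411. The force reads about 5 N, which matches 0.5 kg. Going halfway, then measuring blue with the wrist camera too.

>>> arm_command(moves=[[[0.05,-0.06,0],[0,0,0],-1],[[0.076,-0.09,0],[0,0,0],-1],[[0.076,-0.09,0],[0,0,0],-1],[[0.05,-0.06,0],[0,0,0],-1],[[0,0,0],[0,0,1],-1]])

```text
t: 8.12
tool_pos: [0.4905, 0.0614, 0.2771]
eef_rot: [-179.9, 0.0, 26.3]
force: [-0.6, -0.7, -5.2]
finger_gap: 0.0632
gripper_force: 68.7
```

>>> arm_command(moves=[[[0,0,0],[0,0,1],-1],[[0,0,0],[0,0,1],-1],[[0,0,0],[0,0,1],-1],[[0,0,0],[0,0,1],-1],[[0,0,0],[0,0,0.13],-1]])

```text
t: 8.53
tool_pos: [0.4898, 0.056, 0.2773]
eef_rot: [180.0, 0.1, 1.9]
force: [0.4, -0.1, -5.0]
finger_gap: 0.0638
gripper_force: 68.6
```

```bash
cat > bl.py <<'E'
from h import *
import sys
def bluefit(q0=(.5166,.2179,.1139,.0363),save=None):
    V=views('blue_case',q0,['wrist','top','scene'])
    for v in(V[:1],V[1:],V[:2],V):
        if v: x,f=fit(q0,v);print('BLUE',len(v),x[:3],np.degrees(x[3]),round(f,3))
    if save: cv2.imwrite(save,r.get_image('wrist'))
    return x
def heldfront():   # front top edge of held case in the tool frame
    s=r.observe();c=r.camera_info('wrist');im=r.get_image('wrist')
    z=s['tool_pos'][2]-.0028+.045
    g=cv2.cvtColor(im,cv2.COLOR_BGR2GRAY).astype(int)[110:200,290:350].mean(1);k=110+np.argmax(np.diff(g)) 
    p=unproj(c,(322,k+1),z);a=np.radians(s['eef_rot'][2]);d=p-s['tool_pos']
    print('row',k+1,'front x in tool',np.cos(a)*d[0]+np.sin(a)*d[1])
if __name__=='__main__':
    heldfront(); x=bluefit(save='pics/w3.png'); go([x[0],x[1],.28],np.degrees(x[3]))
E
python3 bl.py
```

```text
row 153 front x in tool 0.059804855528269765
BLUE 1 [0.5181 0.2191 0.109 ] 1.923506247416931 0.013
BLUE 2 [0.5155 0.2197 0.1095] 1.3215513130219645 0.225
BLUE 2 [0.5179 0.2205 0.1071] 1.6719425184064232 0.193
BLUE 3 [0.5179 0.2185 0.1102] 1.768675512152198 0.16
at [0.4909 0.0556 0.2781] [-179.9769   -0.0049    2.2188] -> shift units [ 0.1108 -0.5393 -0.0062] norm/.12 4.5880404901809415 turn 0.07855464265343438
```

Held case is centred in the tool (front edge at 59.8 mm, expected 60). Blue from the close wrist view is (0.518, 0.219), yaw 1.9°, underside ≈0.11, so travel is about 17–20 mm. Now over the blue case and down to just above it.

>>> arm_command(moves=[[[0.022,-0.09,0],[0,0,0.05],-1],[[0.022,-0.12,0],[0,0,0],-1],[[0.022,-0.12,0],[0,0,0],-1],[[0.022,-0.12,0],[0,0,0],-1],[[0.022,-0.092,0],[0,0,0],-1]])

```text
t: 9.35
tool_pos: [0.5184, 0.2227, 0.2778]
eef_rot: [-179.9, 0.0, 2.0]
force: [0.7, -0.3, -4.8]
finger_gap: 0.0633
gripper_force: 68.6
```

>>> arm_command(moves=[[[0,0,0],[0,0,0],-1],[[0,0,0.08],[0,0,0],-1],[[0,0,0.11],[0,0,0],-1],[[0,0,0.1],[0,0,0],-1],[[0,0,0.05],[0,0,0],-1]])

```text
t: 9.77
tool_pos: [0.517, 0.2191, 0.1731]
eef_rot: [179.9, 0.2, 2.0]
force: [-1.0, 0.7, -5.6]
finger_gap: 0.063
gripper_force: 68.4
```

```bash
python3 - <<'E'
from h import *
for i in range(2):
    go([.5181,.2191,.168],1.9); r.get_image('wrist')
s=r.observe();print(s['t'],s['force'])
E
```

```text
at [0.517  0.2191 0.1731] [179.9246   0.1763   1.9501] -> shift units [0.0036 0.     0.017 ] norm/.12 0.14499370055035068 turn 0.008749957938553179
at [0.5164 0.2188 0.1718] [179.8598   0.2798   1.9392] -> shift units [ 0.0057 -0.0007  0.0126] norm/.12 0.11488340721400081 turn 0.006840323879386468
9.8667 [-0.1682  0.0751 -4.3616]
```

Aligned within about 1.5 mm, so I'm lowering in small steps while watching the force.

>>> arm_command(moves=[[[0.003,0,0.01],[0,0,0],-1],[[0,0,0.01],[0,0,0],-1],[[0,0,0.01],[0,0,0],-1],[[0,0,0],[0,0,0],-1]])

```text
t: 10.2
tool_pos: [0.5197, 0.2195, 0.1675]
eef_rot: [-180.0, -0.0, 1.9]
force: [0.2, 0.7, -4.7]
finger_gap: 0.0635
gripper_force: 68.5
```

>>> arm_command(moves=[[[0,0,0.007],[0,0,0],-1],[[0,0,0.007],[0,0,0],-1],[[0,0,0],[0,0,0],-1]])

```text
t: 10.45
tool_pos: [0.5193, 0.2195, 0.1628]
eef_rot: [-180.0, 0.0, 1.9]
force: [0.1, 1.0, -4.1]
finger_gap: 0.0635
gripper_force: 68.5
```

>>> arm_command(moves=[[[0,0,0.007],[0,0,0],-1],[[0,0,0.007],[0,0,0],-1],[[0,0,0],[0,0,0],-1]])

```text
t: 10.7
tool_pos: [0.5194, 0.2194, 0.1584]
eef_rot: [180.0, 0.0, 1.9]
force: [0.4, -0.1, -3.0]
finger_gap: 0.0635
gripper_force: 68.9
```

>>> arm_command(moves=[[[-0.003,0,0.007],[0,0,0],-1],[[0,0,0.007],[0,0,0],-1],[[0,0,0],[0,0,0],-1]])

```text
t: 10.95
tool_pos: [0.5188, 0.2193, 0.1544]
eef_rot: [180.0, -0.0, 1.9]
force: [0.8, -0.1, -1.6]
finger_gap: 0.0637
gripper_force: 68.9
```

>>> arm_command(moves=[[[0,0,0.005],[0,0,0],-1],[[0,0,0],[0,0,0],-1]])

```text
t: 11.12
tool_pos: [0.5187, 0.2193, 0.153]
eef_rot: [-180.0, -0.0, 1.9]
force: [1.0, 0.5, -1.3]
finger_gap: 0.0634
gripper_force: 69.1
```

>>> arm_command(moves=[[[0,0,0.006],[0,0,0],-1],[[0,0,0],[0,0,0],-1],[[0,0,0],[0,0,0],1],[[0,0,0],[0,0,0],1],[[0,0,0],[0,0,0],1]])

```text
t: 11.53
tool_pos: [0.5184, 0.2193, 0.1512]
eef_rot: [-180.0, 0.0, 1.9]
force: [0.8, -0.1, 0.3]
finger_gap: 0.0859
gripper_force: 0.0
```

>>> arm_command(moves=[[[0,0,0],[0,0,0],1],[[0,0,-0.05],[0,0,0],1],[[0,0,-0.1],[0,0,0],1],[[0,0,-0.12],[0,0,0],1],[[0,0,-0.12],[0,0,0],1]])

```text
t: 11.95
tool_pos: [0.518, 0.2187, 0.2692]
eef_rot: [179.9, 0.1, 1.8]
force: [1.4, 1.3, -0.6]
finger_gap: 0.0851
gripper_force: 0.0
```

>>> arm_command(moves=[[[0,0.08,-0.05],[0,0,0],1],[[0,0.12,0],[0,0,0],1],[[0,0.12,0],[0,0,0],1],[[0,0.11,0],[0,0,0],1],[[0,0.07,0],[0,0,0],1]])

```text
t: 12.37
tool_pos: [0.523, 0.066, 0.2838]
eef_rot: [-180.0, -0.0, 1.7]
force: [-0.9, 0.8, -0.2]
finger_gap: 0.0855
gripper_force: 0.0
```

>>> arm_command(moves=[[[0,0,0],[0,0,0],1],[[0,0,0],[0,0,0],1],[[0,0,0],[0,0,0],1]])

```text
t: 12.62
tool_pos: [0.5234, 0.07, 0.2831]
eef_rot: [-180.0, 0.0, 1.9]
force: [1.0, -0.4, 0.4]
finger_gap: 0.0858
gripper_force: 0.0
```

```bash
python3 - <<'E'
from h import *
s=r.observe();print(s['t'],s['tool_pos'],s['eef_rot'])
for lab,q in(('blue_case',[.5181,.2191,.104,.033]),('case_a',[.5181,.2191,.148,.033])):
    V=views(lab,q,['wrist','top','scene'])
    for v in(V[:1],V):
        x,f=fit(q,v);print(lab,len(v),x[:3],np.degrees(x[3]),round(f,3))
q=[.6511,-.1879,0,np.radians(14.9)]
x,f=fit(q,views('case_a',q,['top','scene']));print(x,f)
im=r.get_image('wrist');sc=r.get_image('scene')
cv2.imwrite('pics/w4.png',np.hstack([cv2.resize(im,(480,300)),cv2.resize(sc[140:230,350:430],(267,300),interpolation=2)]))
go([x[0],x[1],.28],14.9)
E
```

```text
12.6167 [0.5234 0.07   0.2831] [-179.9691    0.0105    1.8976]
not seen wrist [180.8628 197.7213]
not seen top [227.3666 201.1101]
blue_case 1 [ 0.0088  0.5368 -0.4242] 8.890319236545462 0.5
blue_case 1 [ 0.0088  0.5368 -0.4242] 8.890319236545462 0.5
case_a 1 [0.5186 0.2199 0.1445] 1.8826865326614843 0.016
case_a 3 [0.5189 0.2189 0.1463] 2.1313961991475354 0.313
[ 0.6517 -0.1879 -0.0022  0.2622] 0.04657846326646786
at [0.5234 0.0693 0.2832] [180.      -0.001    1.8772] -> shift units [0.3993 0.871  0.0107] norm/.12 7.9852070809591105 turn -2.2729061009632736
```

View pics/w4.png

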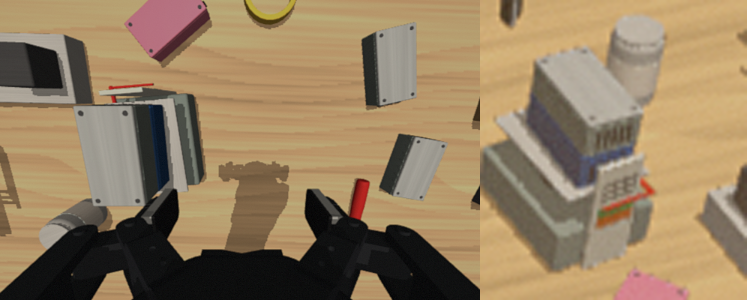

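The picture shows the first grey sitting squarely on blue (wrist crop about (115,155)). The pointer sits just at the top of the green band (scene crop (625,200)). Fit of the grey: (0.5186, 0.2199), yaw 1.9°, within 1–2 mm of blue. One more is needed; going to the grey at (0.652, -0.188).

>>> arm_command(moves=[[[0.04,0.081,0],[0,0,0],1],[[0.05,0.11,0],[0,0,0],1],[[0.05,0.11,0],[0,0,0],1],[[0.05,0.11,0],[0,0,0],1],[[0.05,0.11,0],[0,0,0],1]])

```text
t: 13.93
tool_pos: [0.6011, -0.0859, 0.2831]
eef_rot: [-180.0, 0.0, 1.9]
force: [0.3, -0.3, 0.4]
finger_gap: 0.0856
gripper_force: 0.0
```

>>> arm_command(moves=[[[0.05,0.11,0],[0,0,0],1],[[0.05,0.11,0],[0,0,0],1],[[0.04,0.09,0],[0,0,0],1],[[0.02,0.04,0],[0,0,0],1],[[0,0,0],[0,0,-1],1]])

```text
t: 14.35
tool_pos: [0.6524, -0.1917, 0.2828]
eef_rot: [179.9, 0.0, 7.3]
force: [0.4, 0.9, 0.3]
finger_gap: 0.0852
gripper_force: 0.0
```

>>> arm_command(moves=[[[0,0,0],[0,0,-1],1],[[0,0,0],[0,0,-0.27],1],[[0,0,0],[0,0,0],1],[[0,0,0],[0,0,0],1]])

```text
t: 14.68
tool_pos: [0.6519, -0.1873, 0.2833]
eef_rot: [-180.0, -0.0, 14.8]
force: [0.1, -0.5, 0.3]
finger_gap: 0.0854
gripper_force: 0.0
```

```bash
python3 - <<'E'
from h import *
q=[.6517,-.1879,0,np.radians(14.9)]
V=views('case_a',q,['wrist','scene','top'])
for v in(V[:1],V):
    x,f=fit(q,v);print(len(v),x[:3],np.degrees(x[3]),f)
    go([x[0],x[1],.001],np.degrees(x[3]))
E
```

```text
not seen top [368.9268 162.8854]
1 [ 0.6529 -0.1879 -0.0077] 14.553563784469391 0.024741732986427456
at [ 0.652  -0.1875  0.2832] [179.9962   0.0011  14.8651] -> shift units [0.0024 0.0019 0.9406] norm/.12 7.838651689077446 turn 0.0543741584722805
2 [ 0.6532 -0.1877 -0.0029] 14.246488379017164 0.050651738211271335
at [ 0.652  -0.1875  0.2832] [179.9962   0.0011  14.8651] -> shift units [0.0037 0.0016 0.9406] norm/.12 7.8386798356526715 turn 0.10796892724265907
```

>>> arm_command(moves=[[[0.003,0.002,0.1],[0,0,0.07],1],[[0,0,0.12],[0,0,0],1],[[0,0,0.12],[0,0,0],1],[[0,0,0.12],[0,0,0],1],[[0,0,0.12],[0,0,0],1]])

```text
t: 15.4
tool_pos: [0.653, -0.1879, 0.1077]
eef_rot: [180.0, -0.0, 14.5]
force: [0.8, -0.1, -0.5]
finger_gap: 0.0852
gripper_force: 0.0
```

>>> arm_command(moves=[[[0,0,0.12],[0,0,0],1],[[0,0,0.1],[0,0,0],1],[[0,0,0.08],[0,0,0],1],[[0,0,0.04],[0,0,0],1],[[0,0,0.015],[0,0,0],1]])

```text
t: 15.82
tool_pos: [0.6521, -0.1879, 0.0006]
eef_rot: [-179.9, 0.1, 14.5]
force: [-0.4, 0.0, 0.3]
finger_gap: 0.0853
gripper_force: 0.0
```

>>> arm_command(newtons=60, moves=[[[0,0,0],[0,0,0],-1],[[0,0,0],[0,0,0],-1],[[0,0,0],[0,0,0],-1],[[0,0,0],[0,0,0],-1],[[0,0,0],[0,0,0],-1]])

```text
t: 16.23
tool_pos: [0.6537, -0.1883, 0.0042]
eef_rot: [180.0, -0.1, 14.5]
force: [-1.3, 1.1, 6.0]
finger_gap: 0.0634
gripper_force: 68.6
```

>>> arm_command(moves=[[[0,0,-0.02],[0,0,0],-1],[[0,0,-0.05],[0,0,0],-1],[[0,0,-0.1],[0,0,0],-1],[[0,0,-0.12],[0,0,0],-1],[[0,0,-0.12],[0,0,0],-1]])

```text
t: 16.65
tool_pos: [0.6521, -0.1881, 0.1275]
eef_rot: [-180.0, 0.1, 14.5]
force: [0.6, -0.4, -4.5]
finger_gap: 0.0636
gripper_force: 67.7
```

>>> arm_command(moves=[[[0,0,-0.12],[0,0,0],-1],[[0,0,-0.12],[0,0,0],-1],[[0,0,-0.12],[0,0,0],-1],[[0,0,-0.12],[0,0,0],-1],[[0,0,-0.1],[0,0,0],-1]])

```text
t: 17.07
tool_pos: [0.6522, -0.1886, 0.3035]
eef_rot: [180.0, -0.1, 14.4]
force: [0.5, -0.0, -4.7]
finger_gap: 0.0632
gripper_force: 67.9
```

>>> arm_command(moves=[[[0,0,0],[0,0,1],-1],[[0,0,0],[0,0,1],-1],[[0,0,0],[0,0,0.2],-1],[[0,0,0],[0,0,0],-1]])

```text
t: 17.4
tool_pos: [0.6524, -0.1878, 0.3]
eef_rot: [-180.0, 0.0, 1.9]
force: [0.3, -1.0, -4.7]
finger_gap: 0.0631
gripper_force: 68.1
```

```bash
python3 - <<'E'
from h import *
from bl import heldfront
s=r.observe();print(s['t'],s['force'],s['gripper_force'])
heldfront(); go([.5186,.2195,.30],1.9)
E
```

```text
17.4 [ 0.3438 -0.9509 -4.7022] 68.0739963054657
row 153 front x in tool 0.05975220560597779
at [ 0.6524 -0.1879  0.2997] [-179.9924    0.0492    2.0275] -> shift units [-0.3978 -1.3728 -0.0009] norm/.12 11.910472691868806 turn 0.02224816294823525
```

>>> arm_command(moves=[[[-0.02,-0.06,0],[0,0,0.02],-1],[[-0.035,-0.12,0],[0,0,0],-1],[[-0.035,-0.12,0],[0,0,0],-1],[[-0.035,-0.12,0],[0,0,0],-1],[[-0.035,-0.12,0],[0,0,0],-1]])

```text
t: 17.87
tool_pos: [0.5988, -0.0267, 0.2994]
eef_rot: [-180.0, 0.1, 1.9]
force: [0.3, 1.0, -4.8]
finger_gap: 0.0635
gripper_force: 68.0
```

>>> arm_command(moves=[[[-0.035,-0.12,0],[0,0,0],-1],[[-0.035,-0.12,0],[0,0,0],-1],[[-0.035,-0.12,0],[0,0,0],-1],[[-0.035,-0.12,0],[0,0,0],-1],[[-0.035,-0.12,0],[0,0,0],-1]])

```text
t: 18.28
tool_pos: [0.5408, 0.1519, 0.2997]
eef_rot: [-180.0, 0.0, 1.9]
force: [1.1, 0.2, -4.6]
finger_gap: 0.0629
gripper_force: 68.1
```

>>> arm_command(moves=[[[-0.035,-0.12,0],[0,0,0],-1],[[-0.02,-0.08,0],[0,0,0],-1],[[-0.008,-0.033,0],[0,0,0],-1],[[0,0,0],[0,0,0],-1],[[0,0,0],[0,0,0],-1]])

```text
t: 18.7
tool_pos: [0.5207, 0.2195, 0.2996]
eef_rot: [180.0, 0.0, 1.9]
force: [0.3, -0.6, -6.0]
finger_gap: 0.0635
gripper_force: 68.2
```

>>> arm_command(moves=[[[0,0,0.08],[0,0,0],-1],[[0,0,0.1],[0,0,0],-1],[[0,0,0.08],[0,0,0],-1],[[0,0,0.03],[0,0,0],-1],[[0,0,0],[0,0,0],-1]])

```text
t: 19.12
tool_pos: [0.5205, 0.2178, 0.2113]
eef_rot: [179.9, 0.1, 1.7]
force: [0.1, 0.2, -4.4]
finger_gap: 0.0635
gripper_force: 67.9
```

```bash
python3 - <<'E'
from h import *
for i in range(2):
    go([.5184,.2194,.20],1.9); r.get_image('wrist')
s=r.observe();print(s['t'],s['force'])
E
```

```text
at [0.5205 0.2178 0.2113] [179.8888   0.1459   1.6505] -> shift units [-0.0068 -0.0055  0.0378] norm/.12 0.323199631060856 turn -0.043553871605656845
at [0.5213 0.2181 0.2128] [179.9372   0.0338   1.6516] -> shift units [-0.0097 -0.0045  0.0426] norm/.12 0.3663279726698546 turn -0.043357524646005945
19.2167 [ 0.3593 -0.3064 -4.5608]
```

>>> arm_command(moves=[[[-0.008,-0.002,0.015],[0,0,0],-1],[[0,0,0.015],[0,0,0],-1],[[0,0,0.01],[0,0,0],-1],[[0,0,0],[0,0,0],-1]])

```text
t: 19.55
tool_pos: [0.5182, 0.2206, 0.2005]
eef_rot: [-180.0, 0.0, 1.8]
force: [-0.3, 0.4, -5.5]
finger_gap: 0.0633
gripper_force: 68.1
```

>>> arm_command(moves=[[[0,0,0.007],[0,0,0],-1],[[0,0,0.007],[0,0,0],-1],[[0,0,0],[0,0,0],-1]])

```text
t: 19.8
tool_pos: [0.5184, 0.2204, 0.1963]
eef_rot: [180.0, 0.0, 1.8]
force: [-0.0, -0.2, -4.3]
finger_gap: 0.0633
gripper_force: 68.2
```

>>> arm_command(moves=[[[0,0,0.007],[0,0,0],-1],[[0,0,0.007],[0,0,0],-1],[[0,0,0],[0,0,0],-1]])

```text
t: 20.05
tool_pos: [0.5185, 0.2204, 0.1921]
eef_rot: [180.0, -0.0, 1.8]
force: [-0.1, 0.3, -2.1]
finger_gap: 0.0634
gripper_force: 68.5
```

>>> arm_command(moves=[[[0,0,0.007],[0,0,0],-1],[[0,0,0.006],[0,0,0],-1],[[0,0,0],[0,0,0],-1]])

```text
t: 20.3
tool_pos: [0.5186, 0.2204, 0.1882]
eef_rot: [180.0, -0.0, 1.8]
force: [-0.7, 0.3, -0.8]
finger_gap: 0.0633
gripper_force: 68.6
```

>>> arm_command(moves=[[[0,0,0.004],[0,0,0],-1],[[0,0,0],[0,0,0],-1]])

```text
t: 20.47
tool_pos: [0.5186, 0.2204, 0.1872]
eef_rot: [-180.0, -0.0, 1.8]
force: [-1.1, 0.8, 0.6]
finger_gap: 0.0632
gripper_force: 68.7
```

Load is transferred. Releasing, rising, and backing off to check.

>>> arm_command(moves=[[[0,0,0],[0,0,0],1],[[0,0,0],[0,0,0],1],[[0,0,0],[0,0,0],1],[[0,0,0],[0,0,0],1],[[0,0,-0.05],[0,0,0],1]])

```text
t: 20.88
tool_pos: [0.5174, 0.2203, 0.2007]
eef_rot: [179.9, 0.2, 1.8]
force: [-0.5, -0.1, 0.7]
finger_gap: 0.0854
gripper_force: 0.0
```

>>> arm_command(moves=[[[0,0,-0.1],[0,0,0],1],[[0,0,-0.12],[0,0,0],1],[[0,0,-0.1],[0,0,0],1],[[0,0.08,0],[0,0,0],1],[[0,0.12,0],[0,0,0],1]])

```text
t: 21.3
tool_pos: [0.5212, 0.1633, 0.2994]
eef_rot: [-179.9, -0.2, 2.1]
force: [0.3, -0.7, -0.7]
finger_gap: 0.0855
gripper_force: 0.0
```

>>> arm_command(moves=[[[0,0.12,0],[0,0,0],1],[[0,0.11,0],[0,0,0],1],[[0,0.07,0],[0,0,0],1],[[0,0,0],[0,0,0],1],[[0,0,0],[0,0,0],1]])

```text
t: 21.72
tool_pos: [0.5231, 0.0692, 0.2985]
eef_rot: [-180.0, -0.0, 1.6]
force: [0.7, 0.4, -0.4]
finger_gap: 0.0852
gripper_force: 0.0
```

```bash
python3 - <<'E'
from h import *
from b import pointer
s=r.observe();print(s['t'],s['tool_pos'],s['eef_rot'])
q=[.5186,.2195,.183,.033]
V=views('case_a',q,['wrist','top'])
for v in(V[:1],V):
    x,f=fit(q,v);print(len(v),x[:3],np.degrees(x[3]),round(f,3))
pointer()
im=r.get_image('wrist');sc=r.get_image('scene')
cv2.imwrite('pics/w5.png',np.hstack([cv2.resize(im[:,:360],(360,400)),cv2.resize(sc[140:230,350:430],(356,400),interpolation=2)]))
E
```

```text
21.7167 [0.5231 0.0692 0.2985] [-179.9576   -0.028     1.5942]
1 [0.5182 0.2215 0.1793] 1.614649302594175 0.018
2 [0.5181 0.2219 0.1788] 1.7356885162162234 0.405
red [(396, [201]), (397, [200]), (398, [197, 200]), (399, [198, 199, 200]), (400, [199])]
orange [(385, [206, 207]), (386, [204, 205, 206, 207]), (387, [205, 206]), (388, [203, 205, 206]), (389, [203, 204, 205, 206]), (390, [204, 205]), (391, [202, 204, 205]), (392, [202, 203, 204]), (393, [203, 204]), (394, [201, 203, 204]), (399, [197]), (401, [199])]
green [(387, [202]), (390, [201]), (393, [200])]
```

View pics/w5.png

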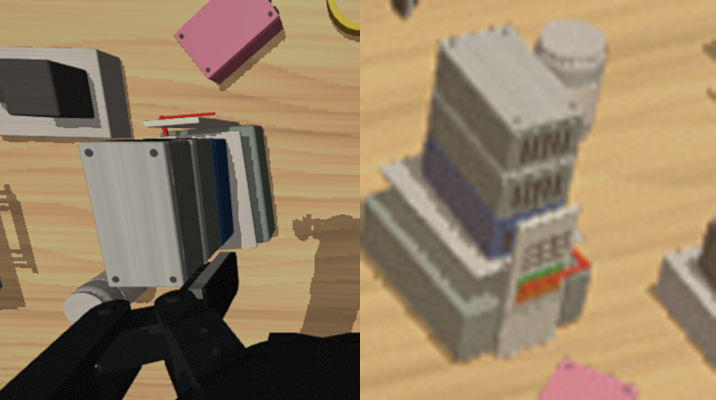

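The picture shows blue plus two greys with their edges lined up. The pointer lies inside the lower half of the green band (scene crop about (540,280)). Contact heights give pan travel of about 37 mm, where a third case would reach about 47 mm. The top grey's fit is within 3 mm of blue and turned under 1°. The arm is clear, so I'm handing in.

```bash
python3 -c "
from workcell import r
print(r.hand_in(), r.observe()['t'])"
```

```text
the job is handed in; nothing more can be done
the job is handed in; nothing more can be done
```

I stacked two grey cases squarely on the blue case and the pointer rests in the green band at an estimated 37 mm of pan travel; the third grey stayed on the bench, and the job is handed in (no verdict was shown).

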